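Swing the microcentrifuge lid shut and start the run

TASK

The tubes are loaded in the microcentrifuge: from the outside of its raised lid, push the lid over and down with your fingertips, without taking hold of it, touching its underside or slamming it, until it is fully shut. Then press the green START key right down, let it go and move clear. Leave the red and blue keys alone, and neither move nor pick up anything else on the bench.

Things in the scene. Friction and masses are not known exactly. Their poses are not given: they have to be found in the camera images.
- centrifuge: Off-white bench microcentrifuge, fixed: 255 mm deep (its x, front to rear; the front faces the robot), 220 wide (its y, to the left seen from the robot), 106 high without lid, 134 with lid shut. Origin at the centre of its underside on the table. The lid and rotor bowl take the rear 170 mm; in front a dark panel, 90 mm deep, slopes down to the front at 20 degrees with three keys. Yaw varies.
- lid (a joint): Lid angle in rad: 0 is shut (its stop, flush on the body), 1.57 upright; starts between 0.85 and 1.4. It turns about the centrifuge's y axis through point lid_hinge. A friction hinge holds it at any angle and yields to about 1 to 5 N near the free edge; it has no spring and no latch and must be pushed the whole way.
- lid_hinge (a point): Middle of the lid's hinge line, at the rear of the centrifuge, 110 mm above the table; fixed on the machine.
- lid_front (a point): Middle of the free edge of the lid's outer face; moves with the lid, a flat plate 162 mm from hinge to free edge, 216 wide, 27 thick. Site axes: x from the free edge to the hinge, z the outward normal of the outer face (up when shut). That face is flat, off-white with a round dark window, and lies 24 mm from the hinge line along z; shut, it is 134 mm above the table.
- start_key (a joint): Travel of the green START key, to the left of the panel as the robot sees it, in m: 0 is up, 0.005 fully pressed. Spring return; about 1.5 N starts it, 4 N presses it fully down.
- start_key_top (a point): Centre of the top face of the green START key, to the left of the panel as the robot sees it (26 mm wide across the panel, 22 mm along the slope, standing 10 mm proud of it). Site axes are the key's: z is the direction out of the panel, 20 degrees from vertical leaning to the front; the key goes in along -z. Neighbouring keys are at least 48 mm apart, centre to centre.
- stop_key (a joint): Travel of the red STOP key, between START and the middle of the panel, in m: 0 is up, 0.005 fully pressed. Spring return; about 1.5 N starts it, 4 N presses it fully down.
- stop_key_top (a point): Centre of the top face of the red STOP key, between START and the middle of the panel (26 mm wide across the panel, 22 mm along the slope, standing 10 mm proud of it). Site axes are the key's: z is the direction out of the panel, 20 degrees from vertical leaning to the front; the key goes in along -z. Neighbouring keys are at least 48 mm apart, centre to centre.
- open_key (a joint): Travel of the blue lid-release key, right-hand part of the panel, in m: 0 is up, 0.005 fully pressed. Spring return; about 1.5 N starts it, 4 N presses it fully down.
- open_key_top (a point): Centre of the top face of the blue lid-release key, right-hand part of the panel (26 mm wide across the panel, 22 mm along the slope, standing 10 mm proud of it). Site axes are the key's: z is the direction out of the panel, 20 degrees from vertical leaning to the front; the key goes in along -z. Neighbouring keys are at least 48 mm apart, centre to centre.
- tube_rack: Orange tube rack full of capped micro tubes, 120 x 70 x 45 mm high, loose, standing 2 to 6 cm beside the centrifuge; origin at the centre of its underside. A bystander, to be left where it is.
- vial_rack: White rack of small blue-capped vials, 110 x 66 x 41 mm high, loose, standing beside the centrifuge on the other side from the tube rack; origin at the centre of its underside. A bystander, to be left where it is.
- clear_bottle: Clear glass bottle with blue cap, 70 mm across, 140 mm high; origin at the centre of its underside. A bystander, to be left where it is.
- amber_bottle: Amber glass bottle with white cap, 70 mm across, 140 mm high; origin at the centre of its underside. A bystander, to be left where it is.
- tip_box: Closed blue pipette-tip box, 122 x 82 x 72 mm high; origin at the centre of its underside. A bystander, to be left where it is.
- notebook: Closed dark blue notebook lying flat, 152 x 212 x 16 mm; origin at the centre of its underside. A bystander, to be left where it is.
- marker: Marker pen lying on the notebook, 130 mm long along its x, 13 mm thick; origin at the middle of its underside. A bystander, to be left where it is.
- timer: Small white bench timer lying flat, 62 x 66 x 20 mm; origin at the centre of its underside. A bystander, to be left where it is.

How it is judged:
On the way, in this order (a step that is already met when the one before it is completed fails the run):
1. the lid has been pushed fully shut (value of joint lid below 0.02 rad), for 0.2 s.
2. the START key is pressed right down with the lid shut (value of joint start_key above 0.004 m and value of joint lid below 0.02 rad), for 0.05 s.
At the end, for the whole second after the job is handed in: The lid is shut to within 0.02 rad (about 3 mm at its free edge), all three keys are up again, after START was pressed at least 4 of its 5 mm with the lid shut, and every bystander is within 20 mm of where it started (value of joint lid below 0.02 rad and value of joint each of start_key, stop_key, open_key below 0.001 m and distance of each of tube_rack, vial_rack, clear_bottle, amber_bottle, tip_box, notebook, marker, timer from where it was at the start of the episode below 0.02 m); the robot touches nothing.
It fails at once if STOP or lid-release key pressed (over 2 mm), or START pressed (over 2 mm) before the lid is shut (value of joint any of stop_key, open_key above 0.002 m or (value of joint start_key above 0.002 m and value of joint lid above 0.03 rad)).
It fails at once if the underside of the lid touched, as when the lid is grasped (contact force between the fingers and lid_c1 above 0.3 N).
It fails at once if the lid slammed (faster than 2.5 rad/s, about 0.4 m/s at its edge) (velocity of joint lid below -2.5 rad/s).
It fails at once if a bystander moved (over 20 mm), lifted or knocked over (distance of any of tube_rack, vial_rack, clear_bottle, amber_bottle, tip_box, notebook, marker, timer from where it was at the start of the episode above 0.02 m or angle between any of tube_rack, vial_rack, clear_bottle, amber_bottle, tip_box, notebook, marker, timer's own z axis and vertical above 0.25 rad).
It also fails if it takes over 46 s, if anything falls off the work surface, if the arm or the gripper's body presses on something with over 40 N, if the wrist force passes 120 N, or if a joint passes its speed limit or range.

ROBOT

A 7-joint arm with a two-finger parallel gripper is mounted at the origin on the work surface. World frame = base frame: x ahead of the robot, y to its left, z up, the work surface at z = 0. Lengths are in m, angles in rad, forces in N, time in s.
With the tool pointing down it reaches from about 0.425 to 1.025 m from the base axis. Payload 9.4 kg.
Tool frame: the origin (TCP) lies midway between the tips of the shut fingers; the grasp point (between the pads) lies 19 mm behind it; z points along the fingers, y is the direction in which the jaws open and shut (so a half turn about z gives the same grasp; the last joint's range is limited). The gripper opens to 85 mm and grips with 20 to 120 N. Pads are 22 mm wide; open, the fingers measure 114 mm over their backs; the gripper's body (76 mm by 85 mm) begins 54 mm behind the grasp point. The pads swing forward as they close: fully open they stand 13 mm farther back than shut.
Start: joints at [-1.311, 0.599, -0.003, 1.599, 0.002, 0.943, -0.08], TCP at [0.24, 0.684, 0.205] pointing down, gripper open.
Joint ranges: [-2.57, 2.57], [-0.35, 1.97], [-1.29, 1.29], [0.11, 2.56], [-1.05, 4.19], [0.11, 1.86], [-2.63, 2.63]. Speed limits (rad/s): [2.22, 2.22, 3.01, 3.01, 3.14, 3.14, 3.14].

INTERFACE

Orientations are given as a unit quaternion [x, y, z, w].
In Python, from station import manip gives the robot as it stands.
- The arm moves only by the tool play_rows, never from a script. Its argument "steps" is a list of rows, each an object with "jaw": the opening, from 0 (shut) to 1 (fully open); "dp": the shift along the tool's x, y, z in cm, a list of three; "twist": the turn about the tool's z in degrees. A call has 1 to 20 rows; each row shifts and turns the commanded pose from where the row before left it, along the tool's axes as they then stand; what a row does not reach is not made up. A row lasts 1/12 s, in which the tool goes at most 41.7 mm and 7.16 degrees, less where a joint would pass 70% of its speed; a pose out of reach is approached as far as the arm can. A call is refused whole if a number of a shift passes 4.17 or a number of a turn 7.16, either way. A call with a gripper value outside its range is refused whole. The fingers move at their own pace and stop on an object; the grip force is fixed at half the most. Time passes only in rows, so rows that do not move let the fingers close. It gives the time, the measured TCP pose, the force and the opening at its end, in the units of the state.
- manip.observe(): the state, without advancing time (a new reading comes with each control period).
- manip.snapshot(name): name is "scene" or "side" or "wrist"; returns a dict with "image" (400x640x3 uint8, blue, green, red), "range_z" (400x640 float32, m along the optical axis (not along the pixel's ray), 0 where there is no reading), "fx", "fy", "cx", "cy" (pixels), "distortion" ([k1, k2, p1, p2, k3] as OpenCV has them; the pictures are not rectified), "camera_from_world" (4x4, takes a point from world to camera coordinates); the wrist camera has in their place "tool_from_camera" (4x4, takes a point from camera to tool coordinates, whose origin is the TCP and whose axes are the flange's). Camera axes: x right, y up, looking along -z (the intrinsics and any distortion apply to the point x, -y, -z); pixel columns grow to the right and rows downward; lengths in m; the calibration is good to about 2 mm. A picture is of the moment at which its call begins: read the wrist's pose just before it.
- manip.finish_job(): hands the job in, once; it reports no verdict.
Trained networks look in the newest picture that a camera, given by its name, has taken for a name from the list of things; names that differ only in an ending like _2 or _b are one class to them, and where a whole thing is asked for, a point or a joint stands for the part that bears it (a point fixed in the world has none). Each returns a list of dicts, best first, with "confidence" (0 to 1); they miss things now and then, are a little off and sometimes report something else, mostly with a low value. They report only what shows in the picture. A call takes as long as a camera call.
- manip.outline_of(camera, thing): "mask" (400x640 bool, what is visible of it).
- manip.mark_of(camera, thing): "position" ([x, y, z] in m, in world coordinates, good to about 4 mm: a listed point, or the origin of a listed thing).
The state is a dict: "time_s": time; "qpos": joint angles; "dq": joint speeds; "effort": joint torques, N m; "position": TCP position; "orientation": TCP orientation; "contact_force": force on the tool from outside, world axes, zero at the start; "moment": the same for the moment, N m; "gripper_width": finger opening in m.
Only numpy, scipy, OpenCV 4.12 (cv2) and the standard library are available. Lean on these libraries where they do the work, as an engineer would, in place of code of your own. Each camera call takes 0.05 s, during which the arm holds its last target.

## Working session

There is one attempt and no reset: what is moved stays moved. The work goes in short steps, Python scripts to look and compute and a tool call to move; the robot and the scene stay as the last step left them, time stands still between calls to the robot, and variables do not carry over. Pictures are saved under pics/ and viewed, and the job is handed in when it is done.

Besides the shell and the picture viewer there is one more tool, called after ">>>" as name(argument=value, ...) on one line, values as JSON. play_rows: Moves the arm, as the interface text tells. Its arguments: {"type":"object","properties":{"steps":{"type":"array"}},"required":["steps"]}

```bash
ls; mkdir -p pics; python3 - <<'E'
from station import manip
import cv2
s=manip.observe(); print({k:(v if not hasattr(v,'__len__') else [round(float(x),3) for x in v]) for k,v in s.items()})
for c in ["scene","side"]:
    d=manip.snapshot(c); cv2.imwrite(f"pics/{c}0.png",d["image"])
    for t in ["centrifuge","lid_hinge","lid_front","start_key_top","stop_key_top","open_key_top","tube_rack","vial_rack","clear_bottle","amber_bottle","tip_box","notebook","timer"]:
        r=manip.mark_of(c,t)
        print(c,t,[( [round(float(x),3) for x in q["position"]],round(q["confidence"],2)) for q in r[:2]])
print(manip.observe()["time_s"])
E
```

```text
pics
{'time_s': 0.0, 'qpos': [-1.311, 0.6, -0.003, 1.6, 0.002, 0.943, -0.08], 'dq': [-0.001, -0.001, 0.001, -0.001, 0.001, -0.0, 0.0], 'effort': [0.0, -77.646, 1.565, -25.801, 0.012, 0.009, -0.0], 'position': [0.239, 0.684, 0.205], 'orientation': [0.168, 0.986, -0.001, -0.0], 'contact_force': [0.155, 0.231, 0.243], 'moment': [-0.033, 0.033, -0.042], 'gripper_width': 0.0852329498771979}
scene centrifuge [([0.57, -0.022, 0.001], 0.78)]
scene lid_hinge [([0.688, -0.052, 0.113], 0.83)]
scene lid_front [([0.612, -0.03, 0.251], 0.93), ([0.571, -0.024, -0.003], 0.18)]
scene start_key_top [([0.484, 0.082, 0.093], 0.52)]
scene stop_key_top [([0.47, 0.03, 0.097], 0.62), ([0.804, -0.046, -0.001], 0.46)]
scene open_key_top [([0.447, -0.048, 0.09], 0.48)]
scene tube_rack [([0.468, 0.028, 0.097], 0.61)]
scene vial_rack [([0.633, 0.159, 0.0], 0.76)]
scene clear_bottle [([0.575, -0.48, -0.001], 0.95)]
scene amber_bottle [([0.624, 0.468, -0.002], 0.96), ([0.806, -0.046, 0.002], 0.71)]
scene tip_box []
scene notebook [([0.41, -0.519, 0.002], 0.62)]
scene timer [([0.805, -0.046, 0.002], 0.64)]
side centrifuge [([0.571, -0.022, -0.004], 0.82)]
side lid_hinge [([0.573, -0.48, 0.004], 0.74), ([0.683, -0.053, 0.106], 0.71)]
side lid_front [([0.613, -0.036, 0.251], 0.87), ([0.575, -0.479, 0.002], 0.41)]
side start_key_top [([0.487, 0.077, 0.095], 0.49)]
side stop_key_top [([0.471, 0.03, 0.097], 0.42)]
side open_key_top [([0.448, -0.053, 0.093], 0.42)]
side tube_rack [([0.517, -0.194, -0.004], 0.8), ([0.615, 0.474, -0.0], 0.65)]
side vial_rack [([0.64, 0.16, 0.001], 0.59)]
side clear_bottle []
side amber_bottle [([0.618, 0.469, -0.004], 0.79)]
side tip_box [([0.403, 0.489, -0.001], 0.66)]
side notebook [([0.406, -0.517, -0.002], 0.77), ([0.515, -0.199, -0.004], 0.41)]
side timer [([0.807, -0.051, -0.002], 0.57)]
1.4
```

View pics/scene0.png

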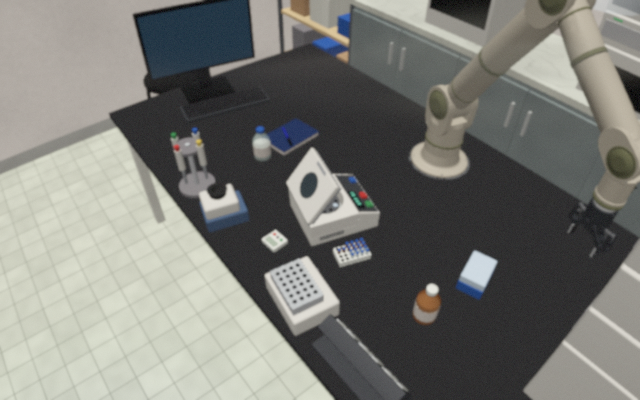

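View pics/side0.png

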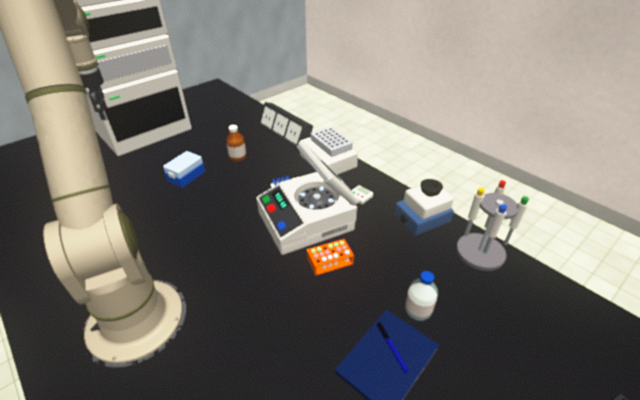

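The scene view shows the centrifuge at about (335,205), its lid's outer face with the round window at (312,180) and the keys at about (360,195). The side view shows the vial rack on its left, the orange tube rack at (330,256) and the timer behind it at (362,194). Some marks were wrong, e.g. the scene view's tube_rack and stop_key matches. Next I'll fit the lid plane and the keys from depth.

```bash
cat > h.py <<'E'
import numpy as np, cv2
from station import manip
def cloud(d,mask):
    v,u=np.nonzero(mask&(d["range_z"]>0)); z=d["range_z"][v,u].astype(float)
    K=np.array([[d["fx"],0,d["cx"]],[0,d["fy"],d["cy"]],[0,0,1.]])
    n=cv2.undistortPoints(np.stack([u,v],1).astype(float)[:,None],K,np.array(d["distortion"]))[:,0]
    pc=np.stack([n[:,0]*z,-n[:,1]*z,-z,np.ones_like(z)],1)
    return (np.linalg.inv(np.array(d["camera_from_world"]))@pc.T).T[:,:3]
E
python3 - <<'E'
from h import *
np.set_printoptions(precision=4,suppress=True)
for c in ["scene","side"]:
    d=manip.snapshot(c)
    for t in ["lid_front","start_key_top","stop_key_top","open_key_top"]:
        r=manip.outline_of(c,t)
        for q in r[:1]:
            m=q["mask"]; 
            if t=="lid_front":
                m=cv2.erode(m.astype(np.uint8),np.ones((5,5)))>0
            P=cloud(d,m)
            if len(P)<4: print(c,t,len(P));continue
            med=np.median(P,0); Q=P[np.linalg.norm(P-med,axis=1)<.12]
            u,s,vt=np.linalg.svd(Q-np.median(Q,0),full_matrices=False)
            print(c,t,round(q["confidence"],2),len(P),med,"n",vt[2],"rms",s[2]/len(Q)**.5,P.min(0),P.max(0))
    for t in ["start_key_top","stop_key_top","open_key_top","lid_front","lid_hinge","centrifuge"]:
        print(c,t,[(np.array(q["position"]),round(q["confidence"],2)) for q in manip.mark_of(c,t)[:1]])
    u0,v0=(260,130) if c=="scene" else (230,140)
    cv2.imwrite(f"pics/{c}1.png",cv2.resize(d["image"][v0:v0+140,u0:u0+160],None,fx=4,fy=4))
print(manip.observe()["time_s"])
E
```

```text
scene lid_front 0.61 1807 [ 0.6552 -0.0239  0.1948] n [-0.7623  0.2166 -0.6098] rms 0.0022845394698741512 [ 0.5871 -0.1382  0.1306] [0.7233 0.073  0.2534]
scene start_key_top 0.64 408 [ 0.5877 -0.4565  0.0748] n [0.5441 0.8262 0.1463] rms 0.0079316424667686 [ 0.5529 -0.4897 -0.0005] [ 0.6113 -0.4351  0.1441]
scene start_key_top [(array([0.487 , 0.0789, 0.0946]), 0.61)]
scene stop_key_top [(array([0.4702, 0.0288, 0.0971]), 0.39)]
scene open_key_top [(array([ 0.6338,  0.1585, -0.0027]), 0.3)]
scene lid_front [(array([ 0.6109, -0.0341,  0.2494]), 0.83)]
scene lid_hinge [(array([ 0.6857, -0.0554,  0.1089]), 0.95)]
scene centrifuge [(array([ 0.5733, -0.0234, -0.0011]), 0.69)]
side lid_front 0.7 429 [ 0.5988 -0.1125  0.2424] n [-0.9042  0.0828 -0.4191] rms 0.010404836475660716 [ 0.5684 -0.1564  0.1297] [0.6538 0.0551 0.2523]
side start_key_top 0.49 40 [0.4871 0.0706 0.0921] n [-0.3424 -0.0645  0.9373] rms 0.0023457887776987606 [0.4761 0.0609 0.0853] [0.4976 0.0867 0.0972]
side stop_key_top 0.49 54 [0.4747 0.0267 0.0913] n [ 0.0831 -0.0105 -0.9965] rms 0.0035126830192557875 [0.4618 0.0139 0.0827] [0.4934 0.0517 0.0988]
side open_key_top 0.54 75 [ 0.448  -0.0589  0.0912] n [-0.348   0.1546  0.9246] rms 0.004143258749201741 [ 0.4366 -0.0713  0.0773] [ 0.466  -0.0317  0.0978]
side start_key_top [(array([0.4854, 0.0768, 0.093 ]), 0.4)]
side stop_key_top [(array([0.4699, 0.0273, 0.0959]), 0.56)]
side open_key_top [(array([ 0.4478, -0.0562,  0.0936]), 0.44)]
side lid_front [(array([ 0.6135, -0.0343,  0.2526]), 0.76)]
side lid_hinge [(array([ 0.6845, -0.0559,  0.111 ]), 0.72)]
side centrifuge [(array([ 0.6167,  0.4697, -0.0027]), 0.26)]
2.5
```

Fit: yaw is about −0.277 rad, lid angle about 0.915 rad, hinge at (0.685,−0.055,0.110) and START top at (0.486,0.078,0.0935). I'll rise, shut the jaws and move above the lid.

>>> play_rows(steps=[{"jaw":0,"dp":[0,0,-3],"twist":-3.5},{"jaw":0,"dp":[0,0,-4],"twist":0},{"jaw":0,"dp":[0,0,-4],"twist":0},{"jaw":0,"dp":[0,0,-4],"twist":0},{"jaw":0,"dp":[-1.5,-1.5,-1],"twist":0},{"jaw":0,"dp":[-2.5,-2.5,0],"twist":0},{"jaw":0,"dp":[-2.5,-2.5,0],"twist":0},{"jaw":0,"dp":[-2.5,-2.5,0],"twist":0},{"jaw":0,"dp":[-2.5,-2.5,0],"twist":0},{"jaw":0,"dp":[-2.5,-2.5,0],"twist":0},{"jaw":0,"dp":[-2.5,-2.5,0],"twist":0},{"jaw":0,"dp":[-2.5,-2.5,0],"twist":0},{"jaw":0,"dp":[-2.5,-2.5,0],"twist":0},{"jaw":0,"dp":[-2.5,-2.5,0],"twist":0},{"jaw":0,"dp":[-2.5,-2.5,0],"twist":0},{"jaw":0,"dp":[-2.5,-2.5,0],"twist":0},{"jaw":0,"dp":[-2.5,-2.5,0],"twist":0},{"jaw":0,"dp":[-2.5,-2.5,0],"twist":0},{"jaw":0,"dp":[-2.5,-2.5,0],"twist":0},{"jaw":0,"dp":[-1.5,-1.5,0],"twist":0}])

```text
time_s: 4.17
position: [0.5034, 0.2112, 0.3658]
orientation: [0.139, 0.99, -0.0, 0.001]
contact_force: [0.7, 0.4, 0.4]
gripper_width: -0.0003
```

>>> play_rows(steps=[{"jaw":0,"dp":[-1.9,-2.0,0],"twist":0},{"jaw":0,"dp":[-2.5,-2.5,0],"twist":0},{"jaw":0,"dp":[-2.5,-2.5,0],"twist":0},{"jaw":0,"dp":[-2.5,-2.5,0],"twist":0},{"jaw":0,"dp":[-2.5,-2.6,0],"twist":0},{"jaw":0,"dp":[-2.5,-2.7,0],"twist":0},{"jaw":0,"dp":[-2.5,-2.5,0],"twist":0},{"jaw":0,"dp":[-2.0,-2.5,0],"twist":0},{"jaw":0,"dp":[-1.0,-1.0,0],"twist":0},{"jaw":0,"dp":[0,0,0],"twist":0},{"jaw":0,"dp":[0,0,0],"twist":0}])

```text
time_s: 5.08
position: [0.6366, -0.0394, 0.3651]
orientation: [0.138, 0.99, 0.0, -0.0]
contact_force: [-0.3, 0.8, -0.8]
gripper_width: -0.0001
```

```bash
python3 - <<'E'
from h import *
d=manip.snapshot("scene"); cv2.imwrite("pics/scene2.png",cv2.resize(d["image"][80:260,220:460],None,fx=3,fy=3))
d=manip.snapshot("side"); cv2.imwrite("pics/side2.png",cv2.resize(d["image"][60:260,220:460],None,fx=3,fy=3))
s=manip.observe(); print(s["time_s"],s["position"],s["contact_force"])
E
```

```text
5.1833 [ 0.63629865 -0.03751764  0.36530529] [-0.58602289  0.68666648  0.41962795]
```

View pics/scene2.png

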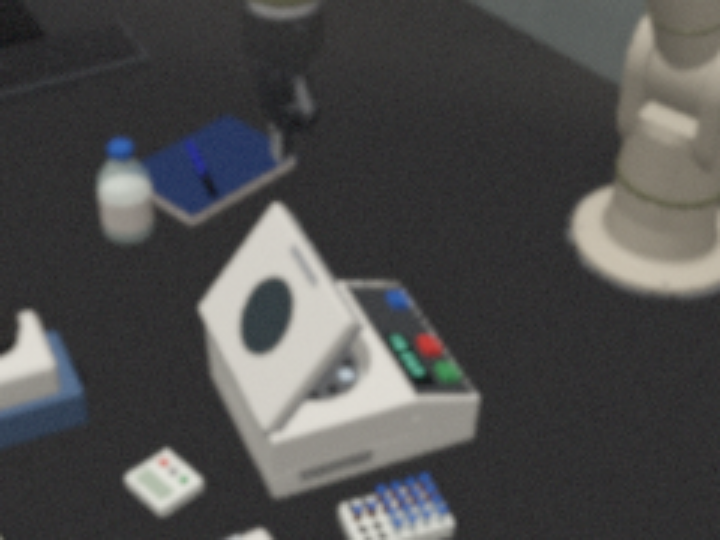

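View pics/side2.png

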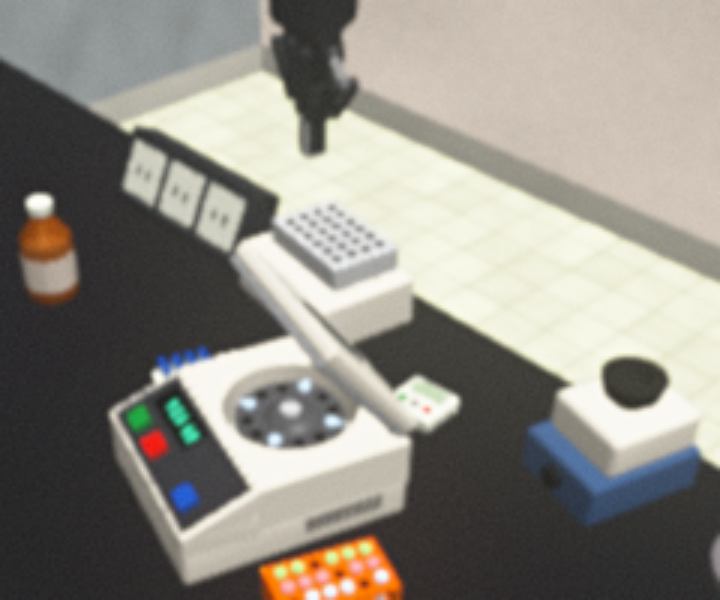

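Both views show the shut fingers above the outer face with nothing in the way. I'll descend and begin the push.

>>> play_rows(steps=[{"jaw":0,"dp":[0,0,2.0],"twist":0},{"jaw":0,"dp":[0,0,3.0],"twist":0},{"jaw":0,"dp":[0,0,3.0],"twist":0},{"jaw":0,"dp":[0,0,2.0],"twist":0},{"jaw":0,"dp":[0,0,1.0],"twist":0},{"jaw":0,"dp":[0,0,0.6],"twist":0},{"jaw":0,"dp":[0,0,0.6],"twist":0},{"jaw":0,"dp":[0,0,0.6],"twist":0},{"jaw":0,"dp":[0.6,0,0.4],"twist":0},{"jaw":0,"dp":[0.6,0,0.4],"twist":0},{"jaw":0,"dp":[0.6,0,0.4],"twist":0},{"jaw":0,"dp":[0.6,0,0.4],"twist":0}])

```text
time_s: 6.18
position: [0.6133, -0.0325, 0.2218]
orientation: [0.137, 0.991, 0.0, 0.001]
contact_force: [1.1, 0.1, 4.1]
gripper_width: 0.0004
```

```bash
python3 - <<'E'
from h import *
d=manip.snapshot("scene"); cv2.imwrite("pics/scene3.png",cv2.resize(d["image"][80:260,220:460],None,fx=3,fy=3))
r=manip.mark_of("scene","lid_front"); print(r[:1])
s=manip.observe(); print(s["time_s"],s["position"],s["contact_force"])
E
```

```text
[{'position': [0.6039, -0.0319, 0.2504], 'confidence': 0.74}]
6.2833 [ 0.61235779 -0.03219563  0.2212524 ] [-0.00072914  0.32373408 -0.32901375]
```

View pics/scene3.png

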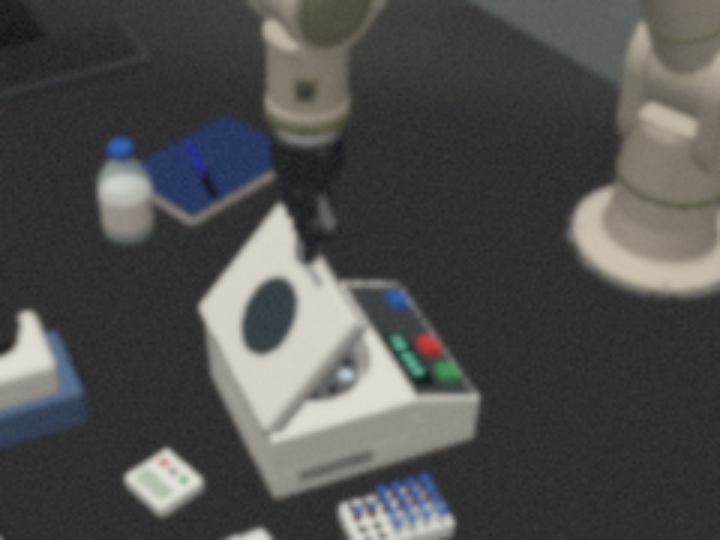

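```bash
cat >> h.py <<'E'
def lidfit():
    d=manip.snapshot("scene"); r=manip.outline_of("scene","lid_front")
    m=cv2.erode(r[0]["mask"].astype(np.uint8),np.ones((5,5)))>0
    P=cloud(d,m); med=np.median(P,0)
    Q=P[np.linalg.norm(P-med,axis=1)<.11]
    for _ in range(5):
        c=Q.mean(0); n=np.linalg.svd(Q-c,full_matrices=False)[2][2]; n*=np.sign(n[2])
        Q=P[(abs((P-c)@n)<.005)]
    ex=np.array([.962,-.2735,0]); a=np.arctan2(n@ex,n[2])
    H=np.array([.6855,-.0545,.11])
    print("lid angle",a,"n",n,"N",len(Q),len(P),"dist hinge",(c-H)@n)
    return d,a
E
python3 - <<'E'
from h import *
d,a=lidfit()
ed=manip.snapshot("side"); cv2.imwrite("pics/side3.png",cv2.resize(ed["image"][110:250,240:400],None,fx=4,fy=4))
w=manip.snapshot("wrist"); cv2.imwrite("pics/wrist3.png",w["image"])
E
```

```text
lid angle 0.8624595029093363 n [ 0.72877444 -0.21354182  0.65060564] N 1616 1681 dist hinge 0.022505727487339942
```

View pics/side3.png

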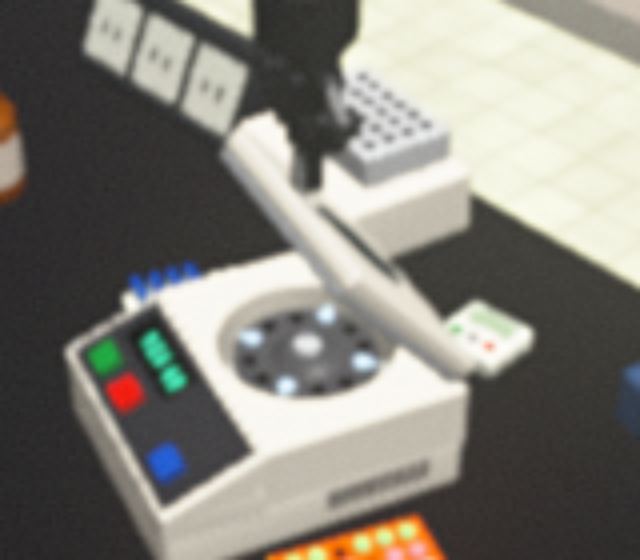

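View pics/wrist3.png

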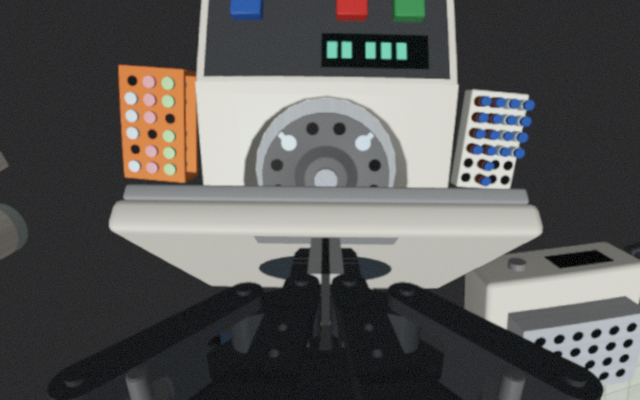

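```bash
cat >> h.py <<'E'
def proj(d,P):
    T=np.array(d["camera_from_world"]); p=(T@np.append(P,1))[:3]
    K=np.array([[d["fx"],0,d["cx"]],[0,d["fy"],d["cy"]],[0,0,1.]])
    return cv2.projectPoints(np.array([[p[0],-p[1],-p[2]]]),np.zeros(3),np.zeros(3),K,np.array(d["distortion"]))[0].ravel()
E
python3 - <<'E'
from h import *
s=manip.observe(); p=np.array(s["position"]); print(s["time_s"],p,s["contact_force"])
for c,(u0,v0) in {"side":(240,110),"scene":(260,110)}.items():
    d=manip.snapshot(c); im=cv2.resize(d["image"][v0:v0+140,u0:u0+160],None,fx=4,fy=4)
    for k in [0,.02,.04]:
        q=(proj(d,p+[0,0,k])-[u0,v0]+.5)*4; cv2.circle(im,(int(q[0]),int(q[1])),3,(0,255,0) if k else (0,0,255),-1)
    cv2.imwrite(f"pics/{c}4.png",im)
E
```

```text
6.4833 [ 0.61382929 -0.03268446  0.22163039] [-0.12302956  0.72068151 -0.26864658]
```

View pics/side4.png

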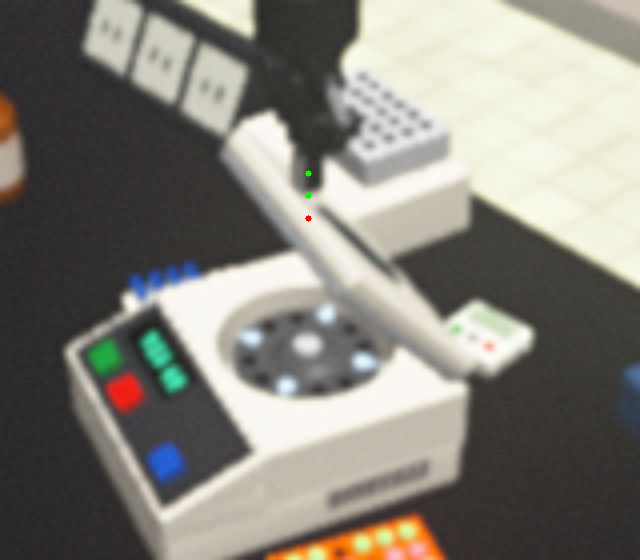

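View pics/scene4.png

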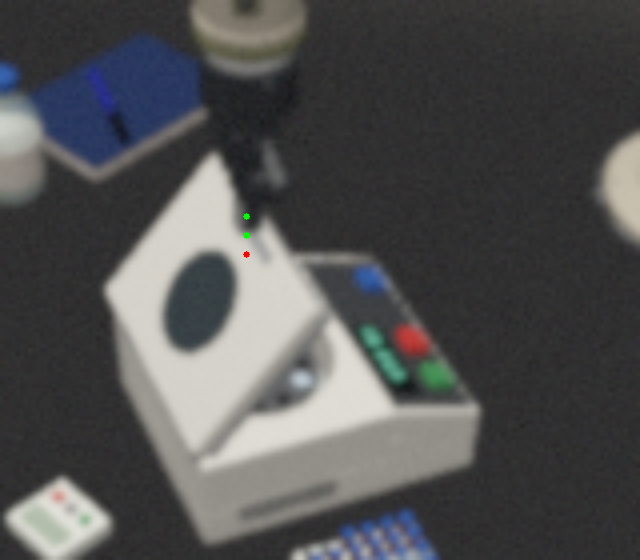

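```bash
python3 - <<'E'
from h import *
p=np.array([0.6363,-.0375,.3653])
for c,(u0,v0) in {"side":(220,60),"scene":(220,80)}.items():
    d=manip.snapshot(c); im=cv2.imread(f"pics/{c}2.png")
    for k in [0,.02,.04]:
        q=(proj(d,p+[0,0,k])-[u0,v0]+.5)*3; print(c,q);cv2.circle(im,(int(q[0]),int(q[1])),2,(0,255,0) if k else (0,0,255),-1)
    q=q.astype(int); cv2.imwrite(f"pics/{c}5.png",cv2.resize(im[max(q[1]-80,0):q[1]+100,q[0]-100:q[0]+100],None,fx=3,fy=3))
E
```

```text
side [311.83831121 179.09975153]
side [311.91770903 159.5285532 ]
side [311.99912347 139.47545643]
scene [284.8938459 178.9466462]
scene [284.7920876  162.69690531]
scene [284.69000885 146.12420008]
```

View pics/side5.png

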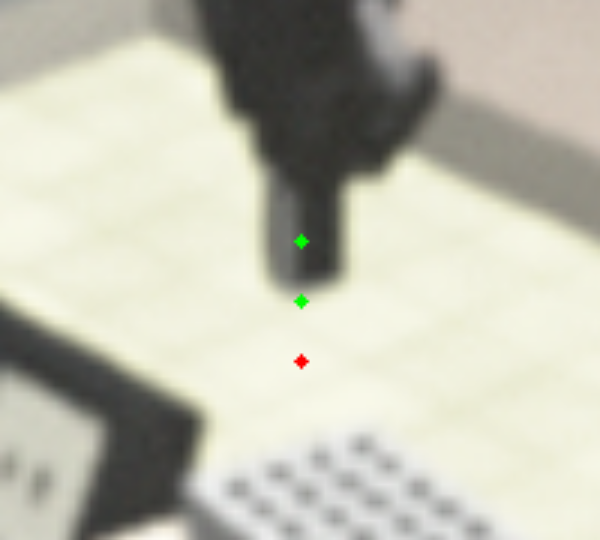

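View pics/scene5.png

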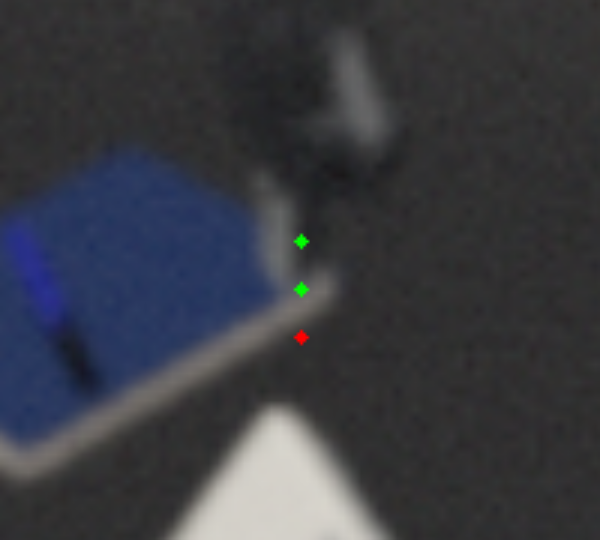

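The rendered tips are about 22 mm above the reported TCP point, so the contact sits close to the lid's free edge. I'll lift off, step back toward the hinge and resume from there.

>>> play_rows(steps=[{"jaw":0,"dp":[0,0,-1.0],"twist":0},{"jaw":0,"dp":[-0.8,0,-0.5],"twist":0},{"jaw":0,"dp":[-0.8,0,0],"twist":0},{"jaw":0,"dp":[0,0,1.0],"twist":0},{"jaw":0,"dp":[0,0,0.7],"twist":0},{"jaw":0,"dp":[0,0,0.5],"twist":0},{"jaw":0,"dp":[0,0,0.4],"twist":0},{"jaw":0,"dp":[0,0,0.4],"twist":0},{"jaw":0,"dp":[0.3,0,0.3],"twist":0},{"jaw":0,"dp":[0.5,0,0.3],"twist":0}])

```text
time_s: 7.52
position: [0.6218, -0.0349, 0.2002]
orientation: [0.138, 0.991, -0.0, 0.001]
contact_force: [1.7, -0.9, 0.6]
gripper_width: 0.0
```

```bash
cat >> h.py <<'E'
def show(n,k=.022):
    d,a=lidfit()
    s=manip.observe(); p=np.array(s["position"]); print(s["time_s"],p,s["contact_force"])
    X=(p-[.6855,-.0545,0])@[.962,-.2735,0]; print("X",X)
    out=[]
    for c,(u0,v0) in {"side":(240,110),"scene":(260,110)}.items():
        if c=="side": d=manip.snapshot(c)
        else: d=dsc
        im=cv2.resize(d["image"][v0:v0+140,u0:u0+160],None,fx=2.5,fy=2.5)
        q=(proj(d,p+[0,0,k])-[u0,v0]+.5)*2.5; cv2.circle(im,(int(q[0]),int(q[1])),1,(0,0,255),-1)
        out.append(im)
        dsc=None
        if c=="side": dsc=manip.snapshot("scene")
    cv2.imwrite(f"pics/{n}.png",np.hstack(out))
E
python3 - <<'E'
from h import *
show("s6")
E
```

```text
lid angle 0.8251193823185303 n [ 0.70481171 -0.20706954  0.6785003 ] N 1519 1599 dist hinge 0.02220514666900211
7.6167 [ 0.62035191 -0.03452698  0.20005489] [-0.1677767   0.72730332  0.65050195]
X -0.06813508282963981
```

View pics/s6.png

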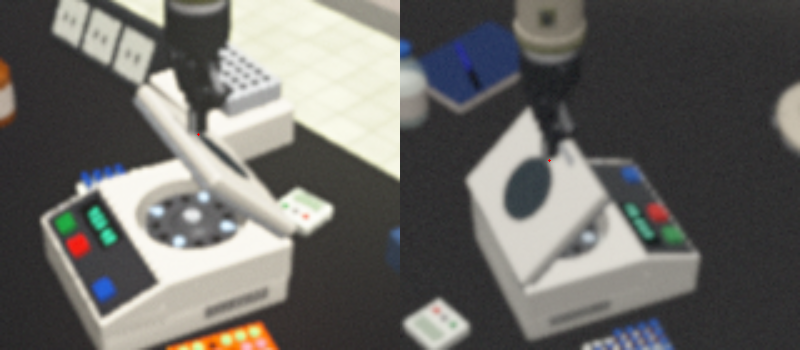

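>>> play_rows(steps=[{"jaw":0,"dp":[0.5,0,0.4],"twist":0},{"jaw":0,"dp":[0.55,0,0.45],"twist":0},{"jaw":0,"dp":[0.5,0,0.5],"twist":0},{"jaw":0,"dp":[0.5,0,0.5],"twist":0},{"jaw":0,"dp":[0.45,0,0.5],"twist":0},{"jaw":0,"dp":[0.45,0,0.55],"twist":0},{"jaw":0,"dp":[0.4,0,0.55],"twist":0},{"jaw":0,"dp":[0.4,0,0.6],"twist":0}])

```text
time_s: 8.38
position: [0.5846, -0.0244, 0.1593]
orientation: [0.137, 0.991, -0.0, -0.0]
contact_force: [-0.5, 0.8, 2.3]
gripper_width: 0.0001
```

```bash
python3 - <<'E'
from h import *
show("s7")
E
```

```text
lid angle 0.4126784078827364 n [ 0.38532759 -0.11110301  0.91606701] N 1669 1743 dist hinge 0.022553674735856063
8.4833 [ 0.58369049 -0.02443028  0.15860617] [-0.32399577  0.22235189 -0.75045592]
X -0.10616481706683503
```

View pics/s7.png

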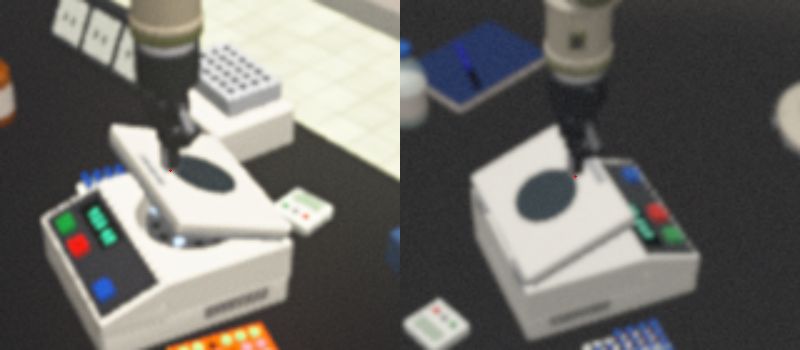

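>>> play_rows(steps=[{"jaw":0,"dp":[0.35,0,0.6],"twist":0},{"jaw":0,"dp":[0.35,0,0.6],"twist":0},{"jaw":0,"dp":[0.3,0,0.6],"twist":0},{"jaw":0,"dp":[0.3,0,0.6],"twist":0},{"jaw":0,"dp":[0.2,0,0.6],"twist":0},{"jaw":0,"dp":[0.2,0,0.6],"twist":0},{"jaw":0,"dp":[0.15,0,0.6],"twist":0},{"jaw":0,"dp":[0.1,0,0.5],"twist":0}])

```text
time_s: 9.25
position: [0.5657, -0.0191, 0.112]
orientation: [0.137, 0.991, -0.0, -0.001]
contact_force: [-0.9, 0.8, 1.7]
gripper_width: 0.0001
```

```bash
python3 - <<'E'
from h import *
show("s8",.025)
E
```

```text
lid angle 0.031164004867816446 n [ 0.03071616 -0.00588629  0.99951081] N 1557 1602 dist hinge 0.023370991121373103
9.35 [ 0.56560419 -0.01922233  0.11184199] [0.02911539 0.03299446 0.67004718]
X -0.12498821015203543
```

View pics/s8.png

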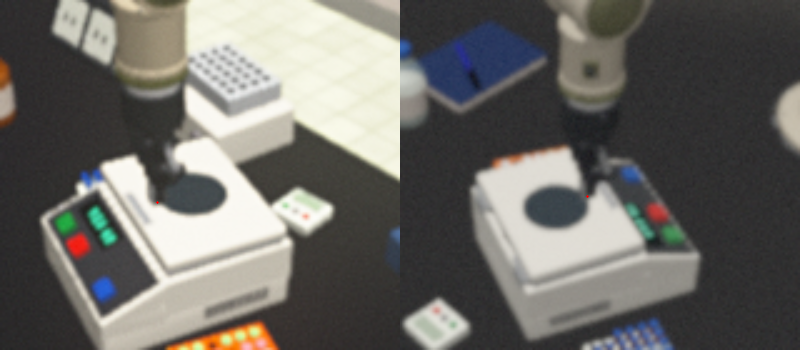

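>>> play_rows(steps=[{"jaw":0,"dp":[0,0,0.2],"twist":0},{"jaw":0,"dp":[0,0,0.2],"twist":0},{"jaw":0,"dp":[0,0,0.2],"twist":0},{"jaw":0,"dp":[0,0,0],"twist":0}])

```text
time_s: 9.78
position: [0.5665, -0.0193, 0.1077]
orientation: [0.137, 0.991, 0.0, 0.0]
contact_force: [-2.9, 0.5, 10.3]
gripper_width: 0.0002
```

>>> play_rows(steps=[{"jaw":0,"dp":[0,0,0.2],"twist":0},{"jaw":0,"dp":[0,0,0.2],"twist":0},{"jaw":0,"dp":[0,0,0],"twist":0},{"jaw":0,"dp":[0,0,0],"twist":0},{"jaw":0,"dp":[0,0,0],"twist":0}])

```text
time_s: 10.2
position: [0.5667, -0.0192, 0.1073]
orientation: [0.138, 0.99, 0.001, 0.001]
contact_force: [-14.5, 1.6, 54.7]
gripper_width: 0.0003
```

```bash
python3 - <<'E'
from h import *
show("s9",.026)
E
```

```text
lid angle -0.01315466560957659 n [0.13000507 0.49850161 0.85708508] N 428 3671 dist hinge 0.039251852471145
10.3 [ 0.56668213 -0.01926441  0.10729291] [-14.82123122   1.09969301  55.09683155]
X -0.12393972389384597
```

The lid is at its stop: 55 N with no further travel. I'll lift and move above START.

>>> play_rows(steps=[{"jaw":0,"dp":[0,0,-1.0],"twist":0},{"jaw":0,"dp":[0,0,-2.0],"twist":0},{"jaw":0,"dp":[0,0,-2.0],"twist":0},{"jaw":0,"dp":[1.0,0.7,0],"twist":0},{"jaw":0,"dp":[2.0,1.4,0],"twist":0},{"jaw":0,"dp":[2.5,1.7,0],"twist":0},{"jaw":0,"dp":[2.5,1.7,0],"twist":0},{"jaw":0,"dp":[1.5,1.1,0],"twist":0},{"jaw":0,"dp":[1.0,0.6,0],"twist":0},{"jaw":0,"dp":[0,0,0],"twist":0},{"jaw":0,"dp":[0,0,0],"twist":0}])

```text
time_s: 11.32
position: [0.4852, 0.0786, 0.1529]
orientation: [0.137, 0.991, -0.0, 0.0]
contact_force: [0.1, 0.9, 0.4]
gripper_width: -0.0004
```

```bash
python3 - <<'E'
from h import *
show("s10",.0265)
for c in ["scene","side"]:
    for t in ["start_key_top","stop_key_top","lid_front"]: print(c,t,[(np.round(q["position"],4),round(q["confidence"],2)) for q in manip.mark_of(c,t)[:1]])
s=manip.observe(); print(s["position"],s["orientation"])
w=manip.snapshot("wrist")
for t in ["start_key_top","stop_key_top"]: print("wrist",t,[(np.round(q["position"],4),round(q["confidence"],2)) for q in manip.mark_of("wrist",t)[:1]])
cv2.imwrite("pics/wrist10.png",w["image"])
E
```

```text
lid angle 0.0016224448725993836 n [0.00219903 0.00180265 0.99999596] N 1769 1884 dist hinge 0.023133466103432556
11.4167 [0.48594066 0.07771005 0.15290286] [0.23383278 1.010239   0.14645381]
X -0.2281355307629337
scene start_key_top [(array([0.4866, 0.08  , 0.0965]), 0.45)]
scene stop_key_top [(array([0.4702, 0.03  , 0.097 ]), 0.53)]
scene lid_front [(array([ 8.052e-01, -4.950e-02, -4.000e-04]), 0.68)]
side start_key_top [(array([0.4827, 0.0749, 0.0947]), 0.41)]
side stop_key_top [(array([0.4728, 0.0291, 0.0929]), 0.53)]
side lid_front [(array([ 0.5355, -0.0114,  0.1323]), 0.72)]
[0.48515208 0.07831237 0.15283958] [ 1.37667806e-01  9.90478457e-01 -4.03302607e-05  2.77470943e-05]
wrist start_key_top [(array([0.4862, 0.0764, 0.0898]), 0.92)]
wrist stop_key_top [(array([0.4739, 0.0274, 0.0956]), 0.82)]
```

View pics/s10.png

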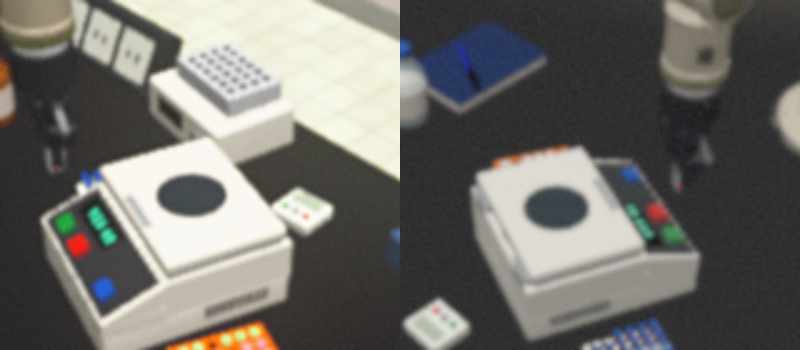

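View pics/wrist10.png

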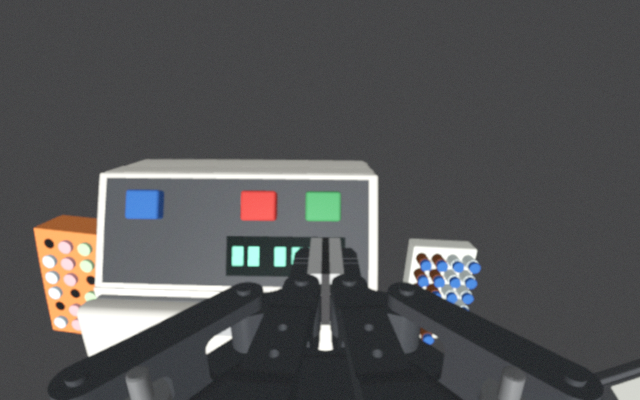

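Lid angle fits 0.00, and the wrist view shows the tips laterally in line with the green key at (323,206). Descending.

>>> play_rows(steps=[{"jaw":0,"dp":[0.2,0,1.5],"twist":0},{"jaw":0,"dp":[0,0,2.0],"twist":0},{"jaw":0,"dp":[0,0,2.0],"twist":0},{"jaw":0,"dp":[0,0,1.3],"twist":0},{"jaw":0,"dp":[0,0,0.6],"twist":0},{"jaw":0,"dp":[0,0,0.3],"twist":0},{"jaw":0,"dp":[0,0,0.3],"twist":0},{"jaw":0,"dp":[0,0,0.2],"twist":0},{"jaw":0,"dp":[0,0,0],"twist":0}])

```text
time_s: 12.72
position: [0.4833, 0.0792, 0.0711]
orientation: [0.137, 0.991, 0.0, 0.0]
contact_force: [0.3, -0.3, -0.1]
gripper_width: 0.0002
```

```bash
python3 - <<'E'
from h import *
show("s11",.0265)
E
```

```text
lid angle 0.003072504681477128 n [0.00381237 0.00217557 0.99999037] N 1682 1779 dist hinge 0.023100589608815655
12.8167 [0.48332334 0.07922141 0.07137701] [ 0.18745074 -0.27796626 -0.32932261]
X -0.2310667572833307
```

View pics/s11.png

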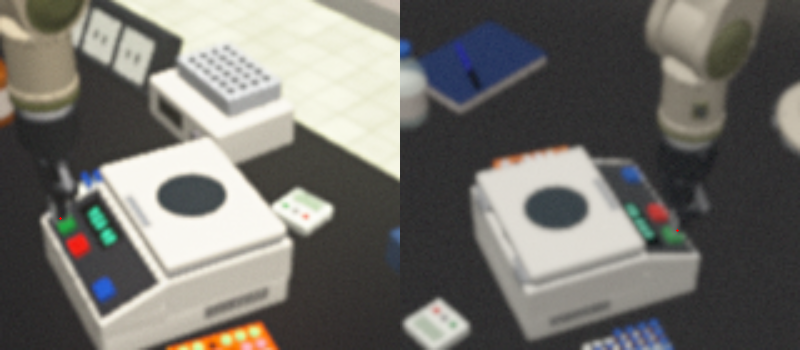

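```bash
python3 - <<'E'
from h import *
s=manip.observe(); p=np.array(s["position"])
K=np.array([.486,.078,.0938]); ex=np.array([.962,-.2735,0]);ey=np.array([.2735,.962,0])
sl=ex*.94+np.array([0,0,.342])
out=[]
for c in ["side","scene"]:
    d=manip.snapshot(c); m=proj(d,K).astype(int); u0,v0=m-[20,20]
    im=cv2.resize(d["image"][v0:v0+40,u0:u0+40],None,fx=10,fy=10,interpolation=cv2.INTER_CUBIC)
    for i,j in [(-1,-1),(-1,1),(1,1),(1,-1)]:
        q=(proj(d,K+sl*.011*i+ey*.013*j)-[u0,v0]+.5)*10; cv2.circle(im,tuple(q.astype(int).tolist()),4,(255,255,0),-1)
        q=(proj(d,p+[0,0,.0265]+ex*.011*i+ey*.013*j)-[u0,v0]+.5)*10; cv2.circle(im,tuple(q.astype(int).tolist()),4,(0,0,255),-1)
    out.append(im)
cv2.imwrite("pics/k12.png",np.hstack(out))
E
```

```text
(no output)
```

View pics/k12.png

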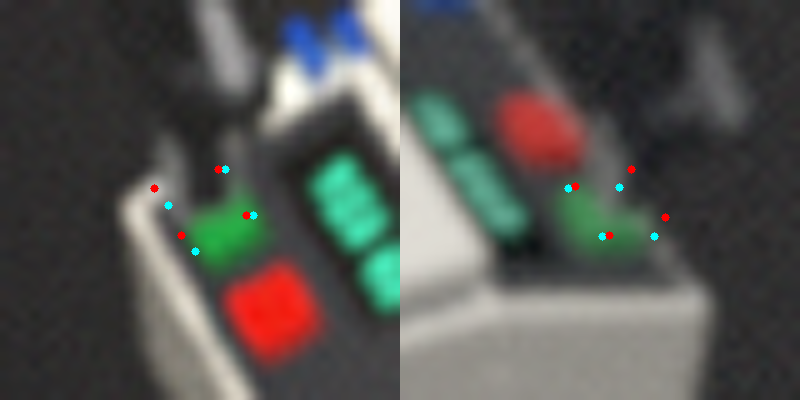

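```bash
python3 - <<'E'
from h import *
from scipy.spatial.transform import Rotation as R
ex=np.array([.962,-.2735,0]);ey=np.array([.2735,.962,0])
H=np.array([.6855,-.0545,0])
def ray(d,u,T):
    K=np.array([[d["fx"],0,d["cx"]],[0,d["fy"],d["cy"]],[0,0,1.]])
    n=cv2.undistortPoints(np.array([[u]],float),K,np.array(d["distortion"]))[0,0]
    return T[:3,3],T[:3,:3]@np.array([n[0],-n[1],-1.])
col={"start":lambda b,g,r:(g>1.6*r)&(g>1.3*b)&(g>70),"stop":lambda b,g,r:(r>2*g)&(r>2*b)&(r>100),"open":lambda b,g,r:(b>1.6*r)&(b>1.3*g)&(b>90)}
for c,f in [("wrist","wrist10"),("side","side0"),("scene","scene0")]:
    d=manip.snapshot(c); im=cv2.imread(f"pics/{f}.png")
    if c=="wrist":
        T=np.eye(4);T[:3,:3]=R.from_quat([.13767,.99048,0,0]).as_matrix();T[:3,3]=[.48515,.07831,.15284]; T=T@np.array(d["tool_from_camera"]); roi=(120,230,100,380)
    else:
        T=np.linalg.inv(np.array(d["camera_from_world"])); roi=(185,240,255,300) if c=="side" else (170,210,340,380)
    b,g,r=[im[...,i].astype(float) for i in range(3)]
    for k,fn in col.items():
        m=fn(b,g,r).astype(np.uint8); mm=np.zeros_like(m); a=roi; mm[a[0]:a[1],a[2]:a[3]]=m[a[0]:a[1],a[2]:a[3]]
        n,l,st,ce=cv2.connectedComponentsWithStats(mm)
        if n<2: print(c,k,"none");continue
        i=1+np.argmax(st[1:,4]); o,v=ray(d,ce[i],T); P=o+v*(.0935-o[2])/v[2]
        print(c,k,st[i],np.round(ce[i],1),np.round(P,4),"mach",np.round([(P-H)@ex,(P-H)@ey],4))
print(manip.observe()["time_s"])
E
```

```text
wrist start [ 306  192   35   29 1005] [322.9 206. ] [0.4866 0.0764 0.0935] mach [-0.2271  0.0715]
wrist stop [ 241  191   36   30 1044] [258.4 205.2] [0.4732 0.0311 0.0935] mach [-0.2277  0.0243]
wrist open [ 125  189   39   31 1132] [143.9 203.9] [ 0.4488 -0.0514  0.0935] mach [-0.2286 -0.0618]
side start [262 195   9   9  61] [265.9 199.1] [0.4847 0.0691 0.0935] mach [-0.2269  0.064 ]
side stop [266 203  10  10  71] [270.8 207.7] [0.4712 0.0245 0.0935] mach [-0.2277  0.0174]
side open [276 220  11  11  82] [281.1 225.2] [ 0.4469 -0.0598  0.0935] mach [-0.2281 -0.0704]
scene start [365 201   8   6  37] [368.3 203.6] [0.4924 0.0781 0.0935] mach [-0.222   0.0748]
scene stop [359 192   8   7  41] [362.3 195. ] [0.4794 0.0333 0.0935] mach [-0.2223  0.0281]
scene open [348 177   8   6  40] [351.7 179.6] [ 0.4542 -0.052   0.0935] mach [-0.2232 -0.0609]
13.1667
```

>>> play_rows(steps=[{"jaw":0,"dp":[-0.1,-0.2,0.1],"twist":0},{"jaw":0,"dp":[0,0,0.2],"twist":0},{"jaw":0,"dp":[0,0,0.2],"twist":0},{"jaw":0,"dp":[0,0,0],"twist":0}])

```text
time_s: 13.5
position: [0.4839, 0.0767, 0.0657]
orientation: [0.138, 0.99, -0.0, 0.0]
contact_force: [1.2, -1.2, 3.6]
gripper_width: -0.0003
```

>>> play_rows(steps=[{"jaw":0,"dp":[-0.05,0,0.15],"twist":0},{"jaw":0,"dp":[-0.05,0,0.15],"twist":0},{"jaw":0,"dp":[0,0,0],"twist":0}])

```text
time_s: 13.75
position: [0.4847, 0.0765, 0.0633]
orientation: [0.138, 0.99, 0.0, 0.0]
contact_force: [-0.9, -0.7, 14.8]
gripper_width: -0.0003
```

>>> play_rows(steps=[{"jaw":0,"dp":[0,0,0.15],"twist":0},{"jaw":0,"dp":[0,0,0],"twist":0},{"jaw":0,"dp":[0,0,0],"twist":0}])

```text
time_s: 14.0
position: [0.4849, 0.0766, 0.0628]
orientation: [0.138, 0.99, 0.0, 0.001]
contact_force: [-3.3, -1.7, 29.2]
gripper_width: -0.0001
```

```bash
python3 - <<'E'
from h import *
show("s13",.0265)
s=manip.observe(); w=manip.snapshot("wrist"); cv2.imwrite("pics/w13.png",w["image"][100:400,150:550])
E
```

```text
lid angle -0.050056304122406095 n [0.04751255 0.33921294 0.93950899] N 517 4001 dist hinge 0.030697674608112003
14.1 [0.48481744 0.07656868 0.06284214] [-4.2651609  -1.45869561 28.82012906]
X -0.22890391002534746
```

View pics/w13.png

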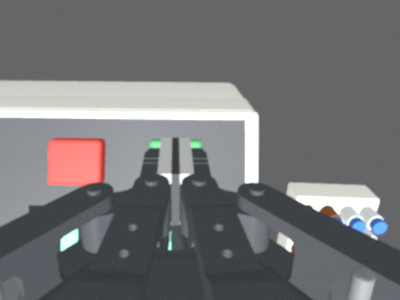

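View pics/s13.png

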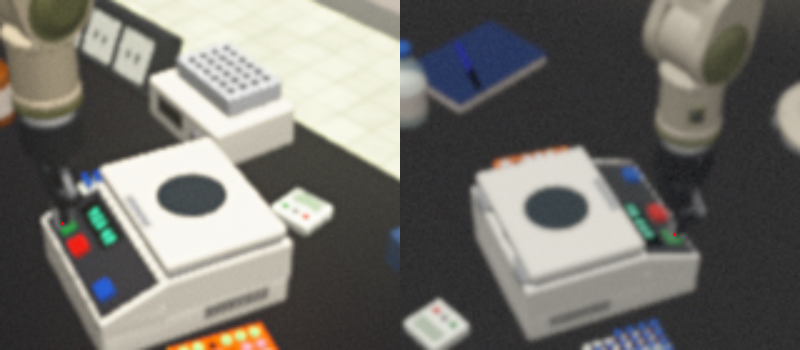

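Force rose from 3.6 N (spring) to 29 N (hard stop), and the tips sit centred on the green key. Releasing and moving clear.

>>> play_rows(steps=[{"jaw":0,"dp":[0,0,-0.5],"twist":0},{"jaw":0,"dp":[0,0,-1.5],"twist":0},{"jaw":0,"dp":[0,0,-3],"twist":0},{"jaw":0,"dp":[0,0,-4],"twist":0},{"jaw":0,"dp":[0,0,-4],"twist":0},{"jaw":0,"dp":[0,0,-4],"twist":0},{"jaw":0,"dp":[0,0,-2],"twist":0},{"jaw":0,"dp":[0,0,0],"twist":0},{"jaw":0,"dp":[0,0,0],"twist":0}])

```text
time_s: 15.0
position: [0.4845, 0.077, 0.2521]
orientation: [0.137, 0.991, 0.001, 0.001]
contact_force: [-0.1, -0.2, 0.1]
gripper_width: -0.0
```

```bash
python3 - <<'E'
from h import *
show("s14",.0265)
w=manip.snapshot("wrist"); cv2.imwrite("pics/w14.png",w["image"])
for c,ts in [("scene",["vial_rack","clear_bottle","amber_bottle","notebook"]),("side",["tube_rack","vial_rack","amber_bottle","tip_box","notebook","timer"])]:
    for t in ts: print(c,t,[(np.round(q["position"],3),round(q["confidence"],2)) for q in manip.mark_of(c,t)[:1]])
E
```

```text
lid angle -0.001922516885623719 n [-0.00104603  0.00335     0.99999384] N 1728 1821 dist hinge 0.023420594877320015
15.1 [0.48353052 0.07676167 0.25026549] [ 0.65412202 -0.31263395 -0.52702826]
X -0.2301947084169495
scene vial_rack [(array([0.47 , 0.029, 0.097]), 0.69)]
scene clear_bottle [(array([ 0.573, -0.477, -0.001]), 0.61)]
scene amber_bottle [(array([ 0.622,  0.471, -0.   ]), 0.91)]
scene notebook [(array([ 0.408, -0.516,  0.002]), 0.75)]
side tube_rack []
side vial_rack [(array([ 0.686, -0.054,  0.108]), 0.66)]
side amber_bottle [(array([ 0.618,  0.474, -0.004]), 0.95)]
side tip_box [(array([ 0.403,  0.488, -0.003]), 0.56)]
side notebook [(array([ 0.404, -0.516, -0.001]), 0.65)]
side timer [(array([ 0.806, -0.051,  0.001]), 0.72)]
```

View pics/s14.png

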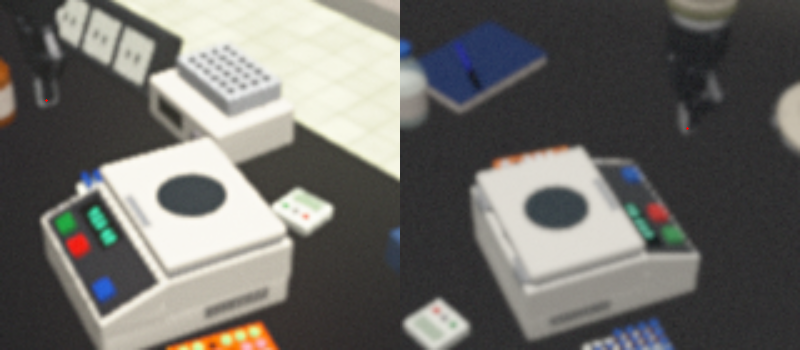

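View pics/w14.png

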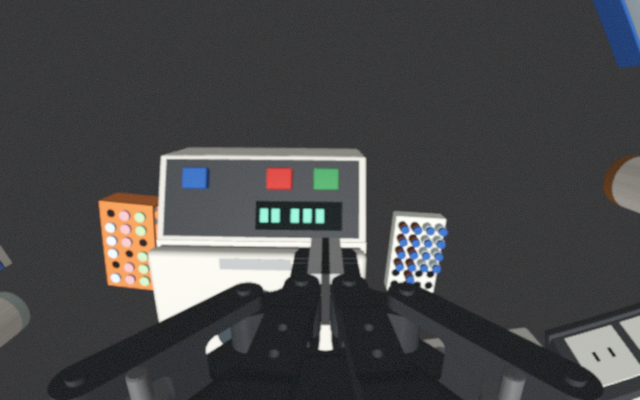

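The views show the lid shut, all three keys up and undisturbed racks beside the machine. Handing in.

```bash
python3 -c "
from station import manip
print(manip.finish_job())"
```

```text
the job is handed in; nothing more can be done
None
```

I pushed the lid shut from its outer face with the closed fingertips. Then I pressed START to its hard stop, released it, lifted about 19 cm clear and handed the job in at about 15 s. No verdict was reported.

**Last checks**
- **Lid:** the last depth fit gave an angle of −0.002 rad. It had been pressed to 55 N at its stop without moving further.
- **START:** the force went from 3.6 N (the spring) to 29 N at the stop. Key travel cannot be read directly, so I judge it fully pressed from this rise in force. Afterwards all three keys look up.
- **Bystanders:** the bottles, tip box, notebook and timer were located within a few mm of where they started. The marker I saw only in the pictures, still lying on the notebook.

**What disagreed or failed**
- **Fingertip offset:** the real fingertips sat about 26 mm behind the reported tool point, so my first contact was near the lid's free edge. I lifted off, stepped back toward the hinge and continued with the corrected height.
- **Lid fits under load:** the two fits taken while pressing the lid and START were spoiled by bad outlines, so I ignored them.
- **Racks:** in the last check the network missed the tube rack and misplaced the vial rack. I judged both only by eye in the pictures, where they looked undisturbed.

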